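Hang up the stopper and hold the lid ready over the baby bottle

ROBOT

A 6-joint arm with a two-finger parallel gripper is mounted at the origin on the work surface. World frame = base frame: x ahead of the robot, y to its left, z up, the work surface at z = 0. Lengths are in mm, angles in rad, forces in N, time in s.
With the tool pointing down it reaches from about 325 to 925 mm from the base axis. Payload 3.1 kg.
Tool frame: the origin (TCP) lies at the very end of the fingers, on their centre line; the grasp point (between the pads) lies 19 mm behind it; z points along the fingers, y is the line along which they close (so a half turn about z gives the same grasp; the last joint's range is limited). The gripper opens to 85 mm and grips with 20 to 120 N. Pads are 22 mm wide; open, the fingers measure 114 mm over their backs; the gripper's body (76 mm by 85 mm) begins 54 mm behind the grasp point. The pads swing forward as they close: fully open they stand 13 mm farther back than shut.
Start: joints at [-1.282, 0.217, 1.613, -0, 1.311, -0.112], TCP at [243.869, -575.472, 231.3] pointing down, gripper open.
Joint ranges: [-2.75, 2.75], [-0.78, 2.1], [0.31, 2.55], [-1.13, 4.27], [0.13, 2.63], [-2.58, 2.58]. Speed limits (rad/s): [2.79, 2.79, 3.14, 3.14, 3.14, 3.14].

INTERFACE

Orientations are given as a rotation vector (axis times angle).
In Python, from bench import env gives the robot as it stands. The module is installed in compiled form; this text tells all that it offers.
- The arm moves only by the shell command python3 -m crank 'ROWS'. ROWS is JSON, a list of rows, each a list of 3 entries, a list of its own where there are three numbers: the shift along the tool's x, y, z as a fraction of full scale, then the turn, a rotation vector about the tool's x, y, z as a fraction of full scale, then the gripper's target within -1 to 1 (fully open at 1, half-way at 0, shut at -1). A call has 1 to 12 rows; each row shifts and turns the commanded pose from where the row before left it, along the tool's axes as they then stand; what a row does not reach is not made up. Full scale, the value 1, is 3 cm for a shift and 2 pi rad for a turn. A row lasts 1/8 s, in which the tool goes at most 62.5 mm and 10.7 degrees, less where a joint would pass 70% of its speed; a pose out of reach is approached as far as the arm can. A call with a number of a shift or a turn outside -1 to 1 is refused whole. A call with a gripper value outside its range is refused whole. The fingers move at their own pace and stop on an object; the grip force is fixed at half the most. Time passes only in rows, so rows that do not move let the fingers close. It gives the time, the measured TCP pose, the force, the opening and the grip force at its end, in the units of the state.
- env.state(): the state, without advancing time (a new reading comes with each control period).
- env.camera(name): name is "scene" or "top" or "wrist"; returns the picture (480x640x3 uint8, red, green, blue); there is no depth.
- env.camera_params(name): a dict with "fov_y" (degrees; the focal length in pixels is half the picture's height over the tangent of half this angle, whatever the lens; pixels are square), "cx", "cy" (the principal point, pixels), "k1" (the pictures are not rectified: a ray, as slopes to the right and down, at radius r is drawn at 1 + k1 r^2 times it, then the intrinsics apply), "R" (3x3) and "t" (3): a world point X has camera coordinates R X + t; the wrist camera has in their place "hand_eye" (4x4, takes a point from camera to tool coordinates, whose origin is the TCP and whose axes are the flange's). Camera axes: x right, y down, z forward; pixel columns grow to the right and rows downward; lengths in mm; the calibration is good to about 2 mm. A picture is of the moment at which its call begins: read the wrist's pose just before it. camera_params takes no time and is no camera call.
- env.finish_job(): hands the job in; it is judged then, once.
The state is a dict: "t": time; "joints": joint angles; "dq": joint speeds; "joint_efforts": joint torques, N m; "eef_pos": TCP position; "tcp_rot": TCP orientation; "ft_force": force on the tool from outside, world axes, zero at the start; "torque": the same for the moment, N m; "width": opening from 0.0 (shut) to 1.0 (fully open); "gripper_force": force on a finger pad.
Only numpy, scipy, OpenCV 4.12 (cv2) and the standard library are available. Lean on these libraries where they do the work, as an engineer would, in place of code of your own. Each camera call takes 0.05 s, during which the arm holds its last target. There are 200 camera calls.

TASK

The glass baby bottle in the hanging basket is still wearing its travel stopper: lift the stopper off and hang it by the eye in its tab on the arm of the hook stand. Then pick up the steel lid from the counter, carry it over the basket's edge without touching the bottle, the basket or what is in it, and finish still holding the lid level and centred about one centimetre above the open bottle mouth, not touching it, so that I can check the fit before it goes on. Do not drop the stopper, do not shift the bottle, and leave everything else where it is.

Things in the scene. Friction and masses are not known exactly. Their poses are not given: they have to be found in the camera images.
- bottle: Empty clear glass baby bottle with a grey sleeve, loose, standing upright in the basket, 115 mm tall, body 62 mm across up to 72 mm height, narrowing to a neck 44 mm across from 90 mm up; open mouth 36 mm across inside. Origin: centre of its underside, z up.
- bottle_mouth (a point): Centre of the bottle's mouth, in the plane of its rim (115 mm above the bottle's underside).
- stopper: Loose white plastic stopper (35 g) on the bottle's mouth: disc 52 mm across, 8 thick, lying on the rim; plug 28 across reaching 9 down into the mouth; upright flat tab 9 thick (along its x), 40 wide (y), from 8 to 74 above the disc's underside. Round eye 24 across through the tab along x, centred 30 up; grip the plain tab above it. Origin: centre of the disc's underside, z up.
- stopper_eye (a point): Centre of the stopper's eye, 30 mm above the stopper's origin.
- hook: Fixed hook stand: dark round base 110 mm across, post 12 thick and 150 tall, and from its top one straight round arm 8 thick along the stand's own -x (roughly towards the robot), rising 20 over its 85 mm length to a ball 12 across. Nothing stands above the arm. Origin: centre of the base's underside, z up.
- hook_tip (a point): Centre of the ball at the free end of the hook's arm (85 mm along the stand's -x, 170 mm above the counter).
- lid: Loose round steel lid (about 90 g) lying on the counter in front of the basket: flat disc 60 mm across, 8 mm thick, with an upright round knob 20 mm across on its middle, from 8 to 34 mm above the underside. Origin: centre of its flat underside, z up.
- basket: Fixed blue slatted plastic basket, 170 mm (x) by 320 mm (y), 70 mm tall, open on top, hanging from the rail with its underside 50 mm above the counter; walls and floor 5 mm thick. Origin: centre of its underside. Its two wire hooks rise at its far (+x) side to 211 mm above the counter.
- rail: Fixed steel rail beyond the basket, 12 mm thick, 700 mm long along its y, on two posts, 200 mm above the counter. Origin: on the counter under its middle.
- sippy: Bystander: yellow sippy cup with a small white flip-top spout and one handle, 72 mm across, 108 mm tall, loose in the basket beside the bottle. Origin: centre of its underside.
- jar: Bystander: small clear jar, 44 mm across, 55 mm tall, loose in the basket. Origin: centre of its underside.
- bowl: Bystander: steel bowl, 110 mm across, 45 mm tall, loose on the counter. Origin: centre of its underside.
- spoon: Bystander: white spoon 160 mm long, lying loose on the counter. Origin: under its middle.
- tin: Bystander: tin 100 mm across, 125 mm tall, loose on the counter. Origin: centre of its underside.
- mug: Bystander: white mug 80 mm across, 90 mm tall, loose on the counter. Origin: centre of its underside.
Mind the look-alikes: they are no part of the job. Leave any brown, green or purple look-alike of the lid alone.

How it is judged:
By the outcome, as a careful person would: the job done as asked, in the order asked, and still so for the second after the job is handed in, while the arm keeps its last pose, push and grip.
It also fails if it takes over 64 s, if anything falls off the work surface, if the arm or the gripper's body presses on something with over 40 N, if the wrist force passes 120 N, or if a joint passes its speed limit or range.

## Working session

There is one attempt and no reset: what is moved stays moved. The work goes in short steps, Python scripts to look and compute and a shell command to move; the robot and the scene stay as the last step left them, time stands still between calls to the robot, and variables do not carry over. Pictures are saved under pics/ and viewed, at most 10 in all, crops included, and the job is handed in when it is done.

```bash
mkdir -p pics; cat > h.py <<'E'
import numpy as np, cv2
from scipy.spatial.transform import Rotation as Ro
from bench import env
def cam(n):
    s=env.state(); im=env.camera(n); return s,im
def intr(p):
    f=240/np.tan(np.radians(p["fov_y"])/2); return f
def pose(n,s=None):
    p=env.camera_params(n)
    if "R" in p: R=np.array(p["R"]);t=np.array(p["t"]).ravel();return p,R.T,-R.T@t
    H=np.array(p["hand_eye"]);T=np.eye(4);T[:3,:3]=Ro.from_rotvec(s["tcp_rot"]).as_matrix();T[:3,3]=s["eef_pos"]
    M=T@H;return p,M[:3,:3],M[:3,3]
def ray(n,uv,s=None):
    p,R,c=pose(n,s);f=intr(p);d=np.array([(uv[0]-p["cx"])/f,(uv[1]-p["cy"])/f]);x=d.copy()
    for _ in range(20): x=d/(1+p["k1"]*(x@x))
    v=R@np.array([x[0],x[1],1]);return c,v/np.linalg.norm(v)
def onz(n,uv,z,s=None):
    c,v=ray(n,uv,s);return c+v*(z-c[2])/v[2]
def proj(n,X,s=None):
    p,R,c=pose(n,s);q=R.T@(np.array(X,float)-c);x=q[:2]/q[2];x=x*(1+p["k1"]*(x@x));return x*intr(p)+[p["cx"],p["cy"]]
def tri(obs):
    A=np.zeros((3,3));b=np.zeros(3)
    for n,uv,s in obs:
        c,v=ray(n,uv,s);P=np.eye(3)-np.outer(v,v);A+=P;b+=P@c
    return np.linalg.solve(A,b)
def save(n,im): cv2.imwrite(f"pics/{n}.png",cv2.cvtColor(im,cv2.COLOR_RGB2BGR))
def rows(X,dr=None):
    """tool-frame shift (units of 3cm) from the current TCP to X"""
    s=env.state();R=Ro.from_rotvec(s["tcp_rot"]).as_matrix();return R.T@(np.array(X)-s["eef_pos"])/30
E
python3 - <<'E'
from h import *
for n in("scene","top"):
    s,im=cam(n);save(n+"0",im);p,R,c=pose(n);print(n,c.round(0),p["fov_y"],p["k1"],R[:,2].round(2))
s=env.state();print(Ro.from_rotvec(s["tcp_rot"]).as_matrix().round(3),s["t"],s["width"]);print(np.array(env.camera_params("wrist")["hand_eye"]).round(2))
E
```

```text
scene [749. 895. 829.] 52.548254677846465 -0.09659878985443275 [-0.15 -0.77 -0.62]
top [ 353.   45. 1223.] 52.69016821744552 0.017601915743397485 [ 0.17 -0.02 -0.99]
[[ 0.921  0.39  -0.001]
 [ 0.39  -0.921  0.002]
 [ 0.    -0.002 -1.   ]] 0.1 1.001968538392084
[[   0.     -0.95   -0.3    77.44]
 [   1.      0.     -0.      0.35]
 [   0.     -0.3     0.95 -142.7 ]
 [   0.      0.      0.      1.  ]]
```

View pics/scene0.png

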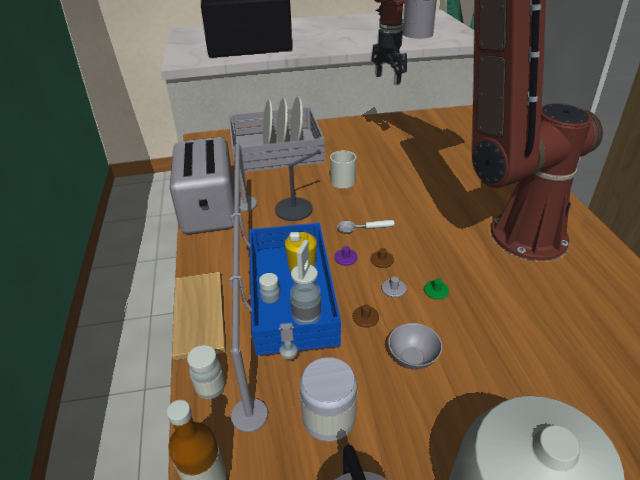

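View pics/top0.png

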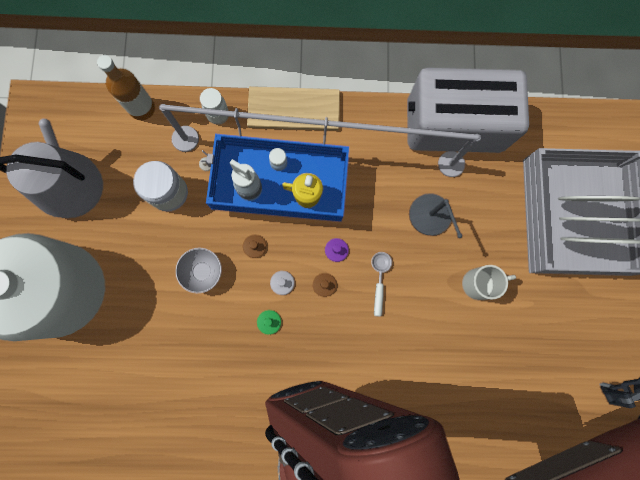

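The pictures show: 
- **Lid candidates:** grey steel, top (282,283) / scene (394,286). Brown at top (255,246) and (324,285), purple (337,250) and green (269,322) are look-alikes. The steel-grey one fits.
- **Stopper:** white tab, top about (242,172) / scene (304,262), on the bottle next to the yellow sippy cup.
- **Hook:** base at top (431,215).

I'll confirm with one enlarged crop.

```bash
python3 - <<'E'
from h import *
a=cv2.imread("pics/top0.png");b=cv2.imread("pics/scene0.png")
r=lambda i,x,y,w,h:cv2.resize(i[y:y+h,x:x+w],(400,300),interpolation=cv2.INTER_CUBIC)
m=np.vstack([np.hstack([r(a,205,140,80,60),r(b,270,225,80,60)]),np.hstack([r(a,250,255,80,60),r(a,400,180,80,60)])])
cv2.imwrite("pics/crop1.png",m)
E
```

```text
(no output)
```

View pics/crop1.png

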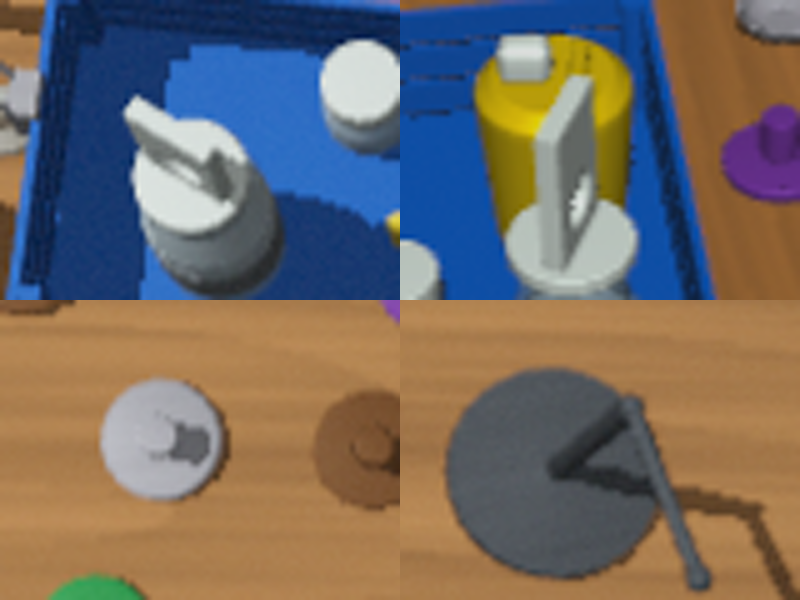

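```bash
python3 - <<'E'
from h import *
T=lambda x,y,ox,oy:(ox+x/5,oy+y/5)
a=onz("top",T(132,102,205,140),244);b=onz("top",T(215,155,205,140),244)
print("tab ends",a.round(1),b.round(1),"mid",((a+b)/2).round(1),"len",np.linalg.norm(a-b))
print("disc",onz("top",T(190,178,205,140),178),onz("scene",T(172,243,270,225),178))
print("tabtop scene",onz("scene",T(165,105,270,225),244))
print("lid",onz("top",T(161,138,250,255),7))
print("lid scene",onz("scene",(394,288),7))
print("hook",onz("top",T(300,278,400,180),170),"posttop",onz("top",T(230,103,400,180),150),"base",onz("top",T(153,172,400,180),5))
g=onz("scene",(320,153),170);print("tip scene",g, "base scene",onz("scene",(294,209),5))
for z in(50,120):
  print("basket",z,[onz("top",q,z).round(0) for q in((214,136),(349,145),(343,219),(209,207))])
print("sippy",onz("top",(308,189),160),"jar",onz("top",(278,157),110))
E
```

```text
tab ends [665.  214.6 244. ] [643.1 179.  244. ] mid [654.  196.8 244. ] len 41.79152493009287
disc [651.74673359 198.57008684 178.        ] [655.66418541 204.64689368 178.        ]
tabtop scene [654.81913277 199.51594297 244.        ]
lid [427.77162542 112.76062827   7.        ]
lid scene [431.11073945 119.15661044   7.        ]
hook [ 530.7596405  -285.42275683  170.        ] posttop [ 614.29261527 -261.7704108   150.        ] base [ 612.04609575 -262.61120464    5.        ]
tip scene [ 530.07814083 -273.45268335  170.        ] base scene [ 614.03097615 -255.95330784    5.        ]
basket 50 [array([789., 295.,  50.]), array([776., -46.,  50.]), array([585., -34.,  50.]), array([606., 297.,  50.])]
basket 120 [array([763., 280., 120.]), array([751., -41., 120.]), array([571., -29., 120.]), array([591., 282., 120.])]
sippy [630.00232069  53.6736142  160.        ] jar [719.55967698 127.69423948 110.        ]
```

Steel lid confirmed in the crop, at about (428,113). The stopper is at about (654,199) with its tab 58° from x, and the hook arm points about 15° off x. Moving above the stopper.

```bash
python3 -m crank '[[[0.944,-0.768,-0.5],[0,0,0],1],[[0.944,-0.768,-0.5],[0,0,0],1],[[0.944,-0.768,-0.5],[0,0,0],1],[[0.944,-0.768,-0.5],[0,0,0],1],[[0.944,-0.768,-0.5],[0,0,0],1],[[0.944,-0.768,-0.5],[0,0,0],1],[[0.944,-0.768,0],[0,0,0],1],[[0.944,-0.768,0],[0,0,0],1],[[0.944,-0.768,0],[0,0,0],1],[[0.944,-0.768,0],[0,0,0],1],[[0.944,-0.768,0],[0,0,0],1],[[0.944,-0.768,0],[0,0,0],1]]'
```

```text
t: 1.6
eef_pos: [449.0, -187.0, 320.7]
tcp_rot: [-3.078, -0.625, 0.001]
ft_force: [-0.0, 0.0, -0.2]
width: 1.0
gripper_force: 0.0
```

```bash
python3 -m crank '[[[0.944,-0.768,0],[0,0,0],1],[[0.944,-0.768,0],[0,0,0],1],[[0.944,-0.768,0],[0,0,0],1],[[0.944,-0.768,0],[0,0,0],1],[[0.944,-0.768,0],[0,0,0],1],[[0.944,-0.768,0],[0,0,0],1],[[0.944,-0.768,0],[0,0,0],1],[[0.944,-0.768,0],[0,0,0],1],[[0.944,-0.768,0],[0,0,0],1],[[0.944,-0.768,0],[0,0,0],1],[[0.944,-0.768,0],[0,0,0],1],[[0.944,-0.768,0],[0,0,0],1]]' && python3 -m crank '[[[0,0,0],[0,0,-0.0245],1],[[0,0,0],[0,0,-0.0245],1],[[0,0,0],[0,0,-0.0245],1],[[0,0,0],[0,0,-0.0245],0],[[0,0,0],[0,0,0],0]]' && python3 - <<'E'
from h import *
s,im=cam("wrist");save("w1",im)
R=Ro.from_rotvec(s["tcp_rot"]).as_matrix();print(R.round(3),s["joints"],s["t"])
for z in(178,244):print(proj("wrist",(654,199,z),s))
E
```

```text
t: 3.1
eef_pos: [654.1, 199.9, 320.4]
tcp_rot: [3.079, 0.625, -0.002]
ft_force: [-0.1, 0.7, 0.6]
width: 0.998
gripper_force: 0.0
t: 3.72
eef_pos: [653.6, 198.8, 320.5]
tcp_rot: [-2.745, -1.526, 0.002]
ft_force: [0.6, -0.5, 0.5]
width: 0.61
gripper_force: 0.0
[[ 0.528  0.849 -0.001]
 [ 0.849 -0.528 -0.   ]
 [-0.001 -0.001 -1.   ]] [1.92609209e-01 2.87572485e-01 1.36232430e+00 3.30276798e-05
 1.49309703e+00 7.48597471e-01] 3.725
[319.27836927 221.87866907]
[318.91313572 247.0694339 ]
```

View pics/w1.png

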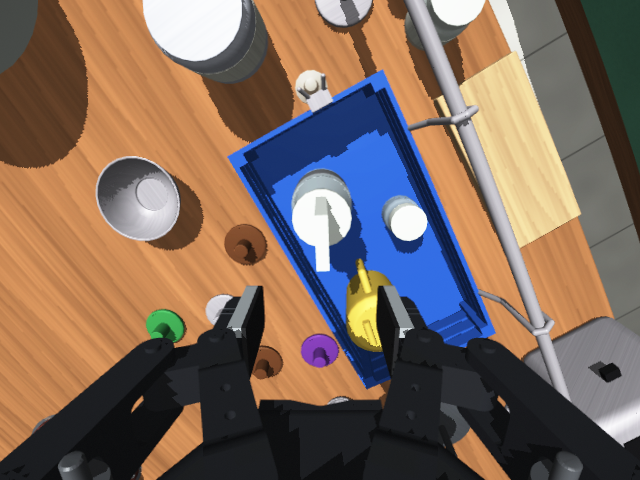

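The stopper disc shows at about (322,217) and the tab top from (322,215) to (322,272), against a predicted mid of (319,247). So it is about 1 mm off and aligned. Descending and gripping the upper 20 mm of the tab.

```bash
python3 -m crank '[[[0,0.04,0.6],[0,0,0],0],[[0,0,0.8],[0,0,0],0],[[0,0,0.8],[0,0,0],0],[[0,0,0.6],[0,0,0],0],[[0,0,0.4],[0,0,0],0],[[0,0,0],[0,0,0],-1],[[0,0,0],[0,0,0],-1],[[0,0,0],[0,0,0],-1],[[0,0,0],[0,0,0],-1],[[0,0,0],[0,0,0],-1],[[0,0,0],[0,0,0],-1]]'
```

```text
t: 5.15
eef_pos: [655.4, 198.3, 226.2]
tcp_rot: [2.744, 1.529, 0.002]
ft_force: [0.3, 0.1, 2.4]
width: 0.088
gripper_force: 60.7
```

```bash
python3 -m crank '[[[0,0,-0.2],[0,0,0],-1],[[0,0,-0.5],[0,0,0],-1],[[0,0,-0.7],[0,0,0],-1],[[0,0,-0.7],[0,0,0],-1],[[0,0,-0.7],[0,0,0],-1],[[-0.3,0.08,-0.5],[0,0,0],-1],[[-0.6,0.15,-0.2],[0,0,0],-1],[[-0.9,0.23,0],[0,0,0],-1],[[-0.9,0.23,0],[0,0,0],-1],[[-0.9,0.23,0],[0,0,0],-1],[[-0.9,0.23,0],[0,0,0],-1],[[-0.9,0.23,0],[0,0,0],-1]]' && python3 -m crank '[[[-0.9,0.23,0],[0,0,0],-1],[[-0.9,0.23,0],[0,0,0],-1],[[-0.9,0.23,0],[0,0,0],-1],[[-0.9,0.23,0],[0,0,0],-1],[[-0.9,0.23,0],[0,0,0],-1],[[-0.9,0.23,0],[0,0,0],-1],[[-0.9,0.23,0],[0,0,0],-1],[[-0.9,0.23,0],[0,0,0],-1],[[-0.9,0.23,0],[0,0,0],-1],[[-0.9,0.23,0],[0,0,0],-1],[[-0.9,0.23,0],[0,0,0],-1],[[-0.6,0.15,0],[0,0,0],-1]]' && python3 -m crank '[[[0,0,0],[0,0,-0.015],-1],[[0,0,0],[0,0,-0.025],-1],[[0,0,0],[0,0,-0.025],-1],[[0,0,0],[0,0,-0.025],-1],[[0,0,0],[0,0,-0.025],-1],[[0,0,0],[0,0,-0.0155],-1],[[0,0,0],[0,0,0],-1]]' && python3 - <<'E'
from h import *
s,im=cam("wrist");save("w2",im)
R=Ro.from_rotvec(s["tcp_rot"]).as_matrix();print(R.round(3),s["joints"],s["t"])
print(proj("wrist",(530.5,-283,170),s),proj("wrist",(613,-260,150),s),proj("wrist",s["eef_pos"]+np.array([0,0,-26]),s))
s,im=cam("scene");save("s2",im[80:260,200:440].repeat(3,0).repeat(3,1)[:, :720][:540])
E
```

```text
t: 6.65
eef_pos: [603.5, 36.6, 329.4]
tcp_rot: [-2.745, -1.527, 0.003]
ft_force: [-1.3, 0.8, 0.9]
width: 0.088
gripper_force: 60.3
t: 8.15
eef_pos: [505.8, -272.9, 329.6]
tcp_rot: [-2.745, -1.526, 0.002]
ft_force: [-0.3, -0.1, 0.4]
width: 0.089
gripper_force: 60.3
t: 9.02
eef_pos: [506.9, -271.5, 329.9]
tcp_rot: [-1.909, -2.494, -0.0]
ft_force: [-0.5, -0.0, -0.8]
width: 0.092
gripper_force: 60.3
[[-0.261  0.965 -0.001]
 [ 0.965  0.261  0.001]
 [ 0.001 -0.001 -1.   ]] [-6.13777791e-01  4.76976792e-02  1.61797182e+00  3.89483729e-05
  1.47684721e+00 -8.78144039e-01] 9.025
[339.58580546 234.53595575] [424.8502706  228.08863928] [317.09403241 276.83012445]
```

View pics/w2.png

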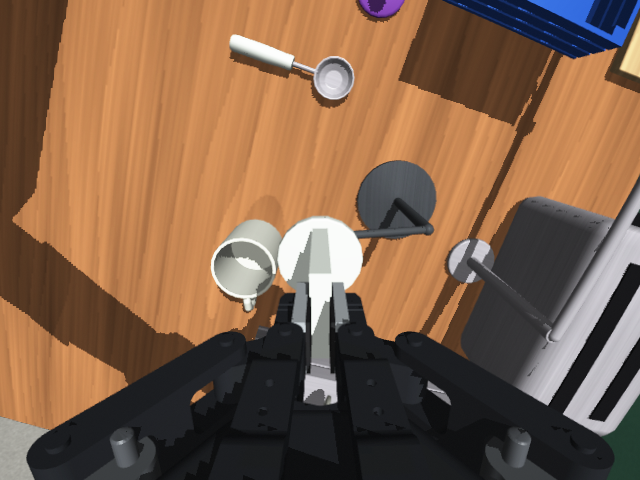

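View pics/s2.png

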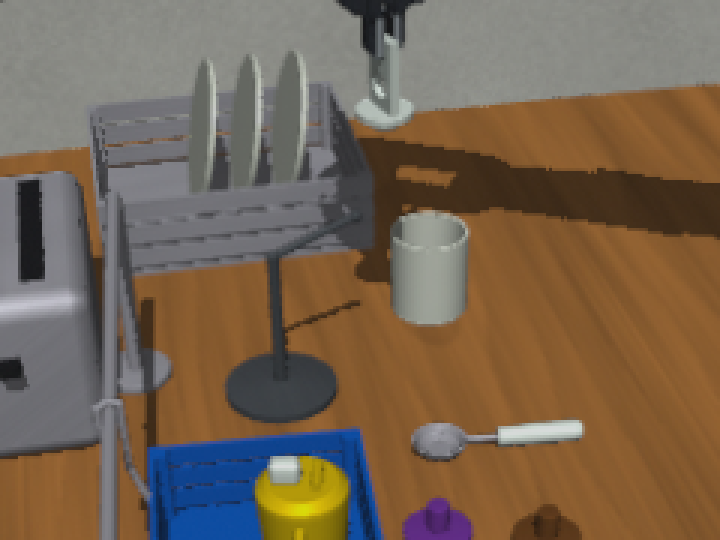

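Wrist view: disc centre at about (320,255), arm from (357,235) to the post top at (430,229), about 1 mm lateral error. The scene crop shows the stopper upright with its eye clear. Working out the pre-insert move.

```bash
python3 - <<'E'
from h import *
im=cv2.cvtColor(cv2.imread("pics/w2.png"),cv2.COLOR_BGR2RGB);s=env.state()
R=Ro.from_rotvec(s["tcp_rot"]).as_matrix();e=np.array(s["eef_pos"])
print("pred disc px",proj("wrist",e+[0,0,-48],s))
d=onz("wrist",(320,255),e[2]-48,s);print("disc off in tool",R.T@(d-e))
# arm from wrist pixels
h=170-20*0;q1=onz("wrist",(430,229),150,s);print("post",q1)
u=np.array([.965,.263,0]);
# arm pixel at (357,235): height from position along arm
L=60
for _ in range(10):
    q2=onz("wrist",(357,235),150+20*L/85,s);L=np.linalg.norm((q2-q1)[:2])
print("arm pt",q2,L,(q1-q2)/L)
tip=q1+(q2-q1)/L*85;tip[2]=170;print("tip",tip)
g=im.astype(int).min(2);
print("mug",onz("wrist",(243,268),90,s))
E
```

```text
pred disc px [317.38786786 261.73267634]
disc off in tool [ 4.29656142  1.58347085 48.00142776]
post [ 618.60162489 -259.62923449  150.        ]
arm pt [ 547.00066661 -279.92683047  167.51114663] 74.4223731858884 [ 0.96208916  0.27273513 -0.23529412]
tip [ 536.82404654 -282.81172095  170.        ]
mug [ 440.30301554 -377.30867098   90.        ]
```

```bash
python3 -m crank '[[[-0.4,-0.3,0],[0,0,0],-1],[[-0.37,-0.3,0.2],[0,0,0],-1],[[0,0,0.5],[0,0,0],-1],[[0,0,0.7],[0,0,0],-1],[[0,0,0.7],[0,0,0],-1],[[0,0,0.7],[0,0,0],-1],[[0,0,0.7],[0,0,0],-1],[[0,0,0.6],[0,0,0],-1],[[0,0,0.36],[0,0,0],-1],[[0,0,0],[0,0,0],-1]]' && python3 - <<'E'
from h import *
s,im=cam("wrist");s2,im2=cam("scene")
print(s["eef_pos"],s["t"])
r=lambda i,x,y,w,h,W,H:cv2.resize(i[y:y+h,x:x+w],(W,H),interpolation=cv2.INTER_CUBIC)
save("w3",np.hstack([r(im,240,160,200,200,400,400),r(im2,280,100,80,80,400,400)]))
E
```

```text
t: 10.38
eef_pos: [495.6, -298.0, 195.2]
tcp_rot: [-1.906, -2.494, -0.0]
ft_force: [-0.4, -0.4, -0.3]
width: 0.088
gripper_force: 60.3
[ 495.57800916 -298.02582243  195.21322244] 10.375
```

View pics/w3.png

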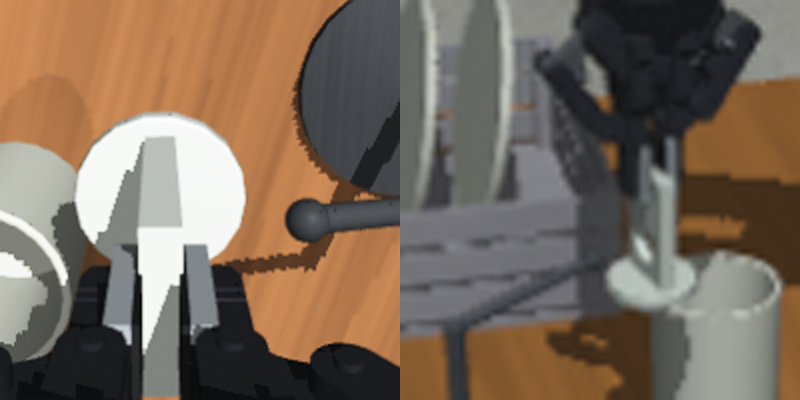

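```bash
python3 - <<'E'
from h import *
s=env.state();R=Ro.from_rotvec(s["tcp_rot"]).as_matrix();e=np.array(s["eef_pos"])
d=onz("wrist",(320,256),e[2]-48.2,s);b=onz("wrist",(393,269.5),170,s)
im=cv2.imread("pics/w2.png")
print("disc",R.T@(d-e),"ball",R.T@(b-e),b)
# tab base far end (crop 160,137) at disc top; tab half width 20
k=onz("wrist",(320,160+137/2),e[2]-48.2,s);print("tab base far edge",R.T@(k-e))
k=onz("wrist",(320,160+227/2),e[2]+18,s);print("tab top far edge",R.T@(k-e))
print(onz("scene",(280+205/5,100+262/5),170))
E
```

```text
disc [ 3.5826545   1.58473708 48.19792484] ball [ 3.76125695 41.06744521 27.16140258] [ 535.26968652 -284.42627905  170.        ]
tab base far edge [20.71616254  1.56517067 48.18217968]
tab top far edge [ 21.22190353   1.54818998 -18.01834356]
[ 526.71609545 -276.16501372  170.        ]
```

```bash
python3 -m crank '[[[0.07,0.1,0],[0,0,0],-1],[[0,0.3,0],[0,0,0],-1],[[0,0.3,0],[0,0,0],-1],[[0,0.3,0],[0,0,0],-1],[[0,0.3,0],[0,0,0],-1],[[0,0.2,0.03],[0,0,0],-1],[[0,0,0],[0,0,0],-1]]' && python3 -m crank '[[[0,0.3,0.07],[0,0,0],-1],[[0,0.3,0.07],[0,0,0],-1],[[0,0.3,0.07],[0,0,0],-1],[[0,0.2,0.05],[0,0,0],-1],[[0,0,0],[0,0,0],-1]]' && python3 - <<'E'
from h import *
s,im=cam("wrist");s2,im2=cam("scene")
r=lambda i,x,y,w,h,W,H:cv2.resize(i[y:y+h,x:x+w],(W,H),interpolation=cv2.INTER_CUBIC)
save("w4",np.hstack([r(im,240,160,200,200,400,400),r(im2,270,100,80,80,400,400)]))
E
```

```text
t: 11.35
eef_pos: [539.4, -284.4, 195.3]
tcp_rot: [-1.907, -2.496, 0.0]
ft_force: [0.6, 0.1, -0.1]
width: 0.089
gripper_force: 60.3
t: 11.98
eef_pos: [571.2, -275.7, 187.5]
tcp_rot: [-1.906, -2.496, 0.0]
ft_force: [-1.1, 0.7, -0.6]
width: 0.087
gripper_force: 60.3
```

View pics/w4.png

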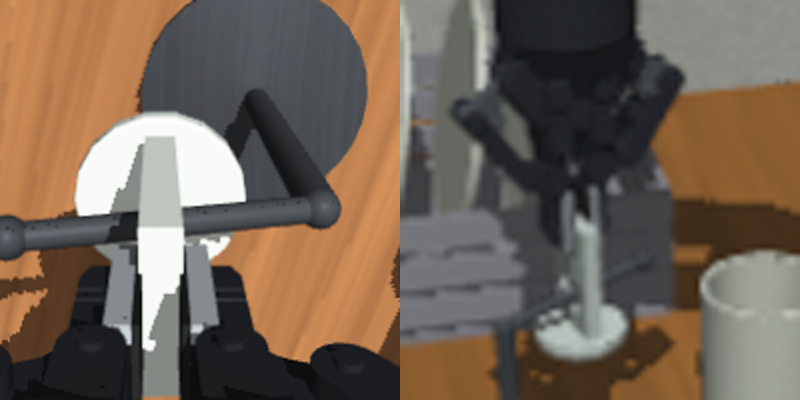

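The eye is threaded on the arm: ball at crop (5,238), post at (320,208), tab between them. No contact yet; lowering gently.

```bash
python3 -m crank '[[[0,0,0.1],[0,0,0],-1],[[0,0,0.1],[0,0,0],-1],[[0,0,0],[0,0,0],-1]]'; python3 -m crank '[[[0,0,0.03],[0,0,0],-1],[[0,0,0],[0,0,0],-1]]'
```

```text
t: 12.45
eef_pos: [570.4, -275.9, 181.3]
tcp_rot: [-1.907, -2.495, 0.0]
ft_force: [-0.9, -0.7, -0.5]
width: 0.085
gripper_force: 60.3
t: 12.7
eef_pos: [570.9, -276.0, 180.9]
tcp_rot: [1.908, 2.496, 0.0]
ft_force: [-0.7, -0.1, -0.4]
width: 0.087
gripper_force: 60.3
```

```bash
python3 -m crank '[[[0,0,0.04],[0,0,0],-1],[[0,0,0],[0,0,0],-1]]'; python3 -m crank '[[[0,0,0.03],[0,0,0],-1],[[0,0,0],[0,0,0],-1]]'
```

```text
t: 12.95
eef_pos: [571.0, -276.1, 179.8]
tcp_rot: [1.907, 2.496, 0.0]
ft_force: [-0.3, -0.2, -0.3]
width: 0.089
gripper_force: 60.4
t: 13.2
eef_pos: [571.1, -276.1, 179.5]
tcp_rot: [1.907, 2.496, -0.0]
ft_force: [0.1, 0.0, 3.1]
width: 0.089
gripper_force: 60.8
```

Contact at 3 N. Releasing with a small opening.

```bash
python3 -m crank '[[[0,0,0],[0,0,0],-0.8],[[0,0,0],[0,0,0],-0.65],[[0,0,0],[0,0,0],-0.6],[[0,0,0],[0,0,0],-0.6],[[0,0,0],[0,0,0],-0.6]]' && python3 - <<'E'
from h import *
s,im=cam("wrist");s2,im2=cam("scene")
r=lambda i,x,y,w,h,W,H:cv2.resize(i[y:y+h,x:x+w],(W,H),interpolation=cv2.INTER_CUBIC)
save("w5",np.hstack([r(im,240,160,200,200,400,400),r(im2,270,100,80,80,400,400)]))
E
```

```text
t: 13.82
eef_pos: [570.8, -275.9, 178.5]
tcp_rot: [-1.907, -2.496, 0.0]
ft_force: [0.8, -0.1, -0.3]
width: 0.197
gripper_force: 0.0
```

View pics/w5.png

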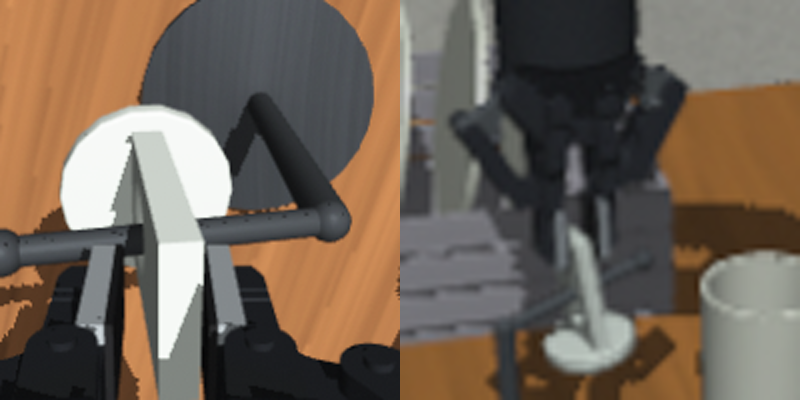

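It hangs on the arm, tilted with its top toward the post-side finger. I'll open a bit more, centre, and lift off slowly.

```bash
python3 -m crank '[[[0,0.1,-0.03],[0,0,0],-0.4],[[0,0,-0.05],[0,0,0],-0.4],[[0,0,-0.05],[0,0,0],-0.4],[[0,0,-0.1],[0,0,0],-0.4],[[0,0,-0.2],[0,0,0],-0.4],[[0,0,-0.3],[0,0,0],-0.4],[[0,0,-0.5],[0,0,0],-0.4],[[0,0,-0.8],[0,0,0],-0.2],[[0,0,-0.9],[0,0,0],0],[[0,0,-0.9],[0,0,0],0],[[0,0,-0.9],[0,0,0],0],[[0,0,-0.4],[0,0,0],0]]' && python3 - <<'E'
from h import *
s,im=cam("wrist");s2,im2=cam("scene")
print(Ro.from_rotvec(s["tcp_rot"]).as_matrix().round(3),rows((428,114,s["eef_pos"][2])))
r=lambda i,x,y,w,h,W,H:cv2.resize(i[y:y+h,x:x+w],(W,H),interpolation=cv2.INTER_CUBIC)
save("w6",np.hstack([r(im,240,160,200,200,400,400),r(im2,270,100,80,80,400,400)]))
E
```

```text
t: 15.42
eef_pos: [574.6, -275.7, 336.3]
tcp_rot: [1.905, 2.492, 0.001]
ft_force: [1.1, 0.3, -0.3]
width: 0.499
gripper_force: 0.0
[[-0.263  0.965  0.004]
 [ 0.965  0.263 -0.003]
 [-0.004  0.003 -1.   ]] [13.81685353 -1.30307105 -0.07935566]
```

View pics/w6.png

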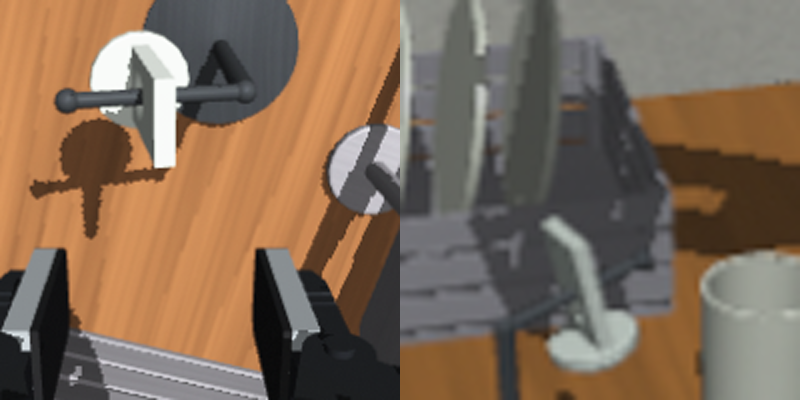

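The stopper hangs freely. Now to the steel lid.

```bash
python3 -m crank '[[[0.5,-0.05,0],[0,0,0],0],[[0.92,-0.09,0],[0,0,0],0],[[0.92,-0.09,0],[0,0,0],0],[[0.92,-0.09,0],[0,0,0],0],[[0.92,-0.09,0],[0,0,0],0],[[0.92,-0.09,0],[0,0,0],0],[[0.92,-0.09,0],[0,0,0],0],[[0.92,-0.09,0],[0,0,0],0],[[0.92,-0.09,0.2],[0,0,0],0],[[0.92,-0.09,0.6],[0,0,0],0],[[0.92,-0.09,0.6],[0,0,0],0],[[0.92,-0.09,0.6],[0,0,0],0]]' && python3 -m crank '[[[0.92,-0.09,0.6],[0,0,0],0],[[0.92,-0.08,0.6],[0,0,0],0],[[0.92,-0.08,0.6],[0,0,0],0],[[0.44,0,0.6],[0,0,0],0],[[0,0,0.6],[0,0,0],0],[[0,0,0.6],[0,0,0],0],[[0,0,0.6],[0,0,0],0],[[0,0,0],[0,0,0],0]]' && python3 - <<'E'
from h import *
s,im=cam("wrist");save("w7",im);e=np.array(s["eef_pos"]);R=Ro.from_rotvec(s["tcp_rot"]).as_matrix()
hsv=cv2.cvtColor(im,cv2.COLOR_RGB2HSV);m=((hsv[...,1]<45)&(hsv[...,2]>90)).astype(np.uint8);m[330:]=0
n,l,st,c=cv2.connectedComponentsWithStats(m)
for i in range(1,n):
    if st[i,4]>800: print(st[i],c[i],(R.T@(onz("wrist",c[i],8,s)-e)).round(1))
print("expect",proj("wrist",(428,114,8),s),proj("wrist",(e[0],e[1],8),s))
E
```

```text
t: 17.02
eef_pos: [458.5, 25.6, 271.3]
tcp_rot: [-1.907, -2.495, 0.001]
ft_force: [0.2, -0.2, -0.9]
width: 0.497
gripper_force: 0.0
t: 18.02
eef_pos: [424.8, 114.9, 144.5]
tcp_rot: [-1.905, -2.493, 0.006]
ft_force: [0.8, 0.9, -0.6]
width: 0.496
gripper_force: 0.0
[ 375    0  144   43 4360] [445.89151376  17.1162844 ] [157.1  93.9 136.2]
[ 292  190   69   67 3446] [326.56442252 222.00841555] [  0.9   7.2 136.5]
expect [322.26390411 225.18745289] [318.9548344  223.22506225]
```

View pics/w7.png

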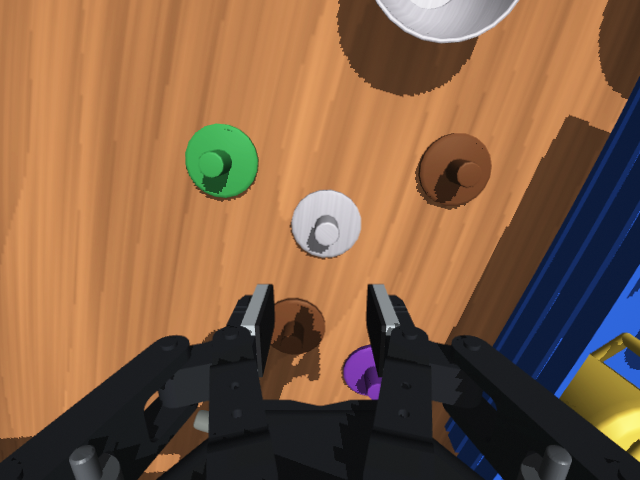

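Lid centre at (326,223), 5.7 mm off along the tool's y after allowing for the camera bias seen earlier. Descending and gripping the knob.

```bash
python3 -m crank '[[[0,0.19,0.5],[0,0,0],0],[[0,0,0.8],[0,0,0],0],[[0,0,0.8],[0,0,0],0],[[0,0,0.8],[0,0,0],0],[[0,0,0.7],[0,0,0],0],[[0,0,0.5],[0,0,0],0],[[0,0,0.35],[0,0,0],0],[[0,0,0],[0,0,0],0]]' && python3 -m crank '[[[0,0,0],[0,0,0],-0.4],[[0,0,0],[0,0,0],-1],[[0,0,0],[0,0,0],-1],[[0,0,0],[0,0,0],-1],[[0,0,0],[0,0,0],-1],[[0,0,0],[0,0,0],-1]]'
```

```text
t: 19.08
eef_pos: [432.7, 116.1, 12.6]
tcp_rot: [-1.907, -2.495, 0.001]
ft_force: [0.1, 0.6, 0.5]
width: 0.501
gripper_force: 0.0
t: 19.82
eef_pos: [434.0, 116.3, 14.1]
tcp_rot: [1.907, 2.495, 0.002]
ft_force: [0.3, -0.7, 6.7]
width: 0.211
gripper_force: 59.2
```

Knob gripped, width 18 mm. Lifting, then pausing just short of the bottle for a close look at the mouth.

```bash
python3 -m crank '[[[0,0,-0.2],[0,0,0],-1],[[0,0,-0.5],[0,0,0],-1],[[0,0,-0.8],[0,0,0],-1],[[0,0,-0.9],[0,0,0],-1],[[0,0,-0.9],[0,0,0],-1],[[0,0,-0.9],[0,0,0],-1],[[0,0,-0.9],[0,0,0],-1],[[0,0,-0.9],[0,0,0],-1],[[0,0,-0.9],[0,0,0],-1],[[0,0,-0.8],[0,0,0],-1],[[0,0,-0.5],[0,0,0],-1],[[0,0,0],[0,0,0],-1]]' && python3 -m crank '[[[0.1,0.37,0],[0,0,0],-1],[[0.2,0.75,0],[0,0,0],-1],[[0.22,0.8,0],[0,0,0],-1],[[0.22,0.8,0],[0,0,0],-1],[[0.22,0.8,0],[0,0,0],-1],[[0.22,0.8,0],[0,0,0],-1],[[0.13,0.54,0],[0,0,0],-1],[[0.1,0.38,0],[0,0,0],-1],[[0,0,0],[0,0,0],-1]]' && python3 - <<'E'
from h import *
s,im=cam("wrist");save("w8",im);s2,i2=cam("scene");save("s8",i2);s2,i3=cam("top");save("t8",i3)
e=np.array(s["eef_pos"]);R=Ro.from_rotvec(s["tcp_rot"]).as_matrix();print(e,R.round(4),s["t"])
print("mouth expect",proj("wrist",(654,198.5,170),s),"scene",proj("scene",(654,198.5,170)),"lid scene",proj("scene",e-[0,0,14]))
E
```

```text
t: 21.32
eef_pos: [433.7, 116.3, 260.7]
tcp_rot: [1.906, 2.494, 0.003]
ft_force: [0.6, 0.2, -1.2]
width: 0.206
gripper_force: 58.7
t: 22.45
eef_pos: [573.7, 198.6, 257.8]
tcp_rot: [-1.906, -2.495, 0.003]
ft_force: [-0.3, -0.8, -0.1]
width: 0.207
gripper_force: 58.8
[573.6813406  198.5580533  257.82227641] [[-2.629e-01  9.648e-01 -2.100e-03]
 [ 9.648e-01  2.629e-01 -4.000e-04]
 [ 1.000e-04 -2.200e-03 -1.000e+00]] 22.45
mouth expect [423.4952869  268.52614293] scene [304.86089737 274.35124836] lid scene [344.93508026 239.82125606]
```

View pics/w8.png

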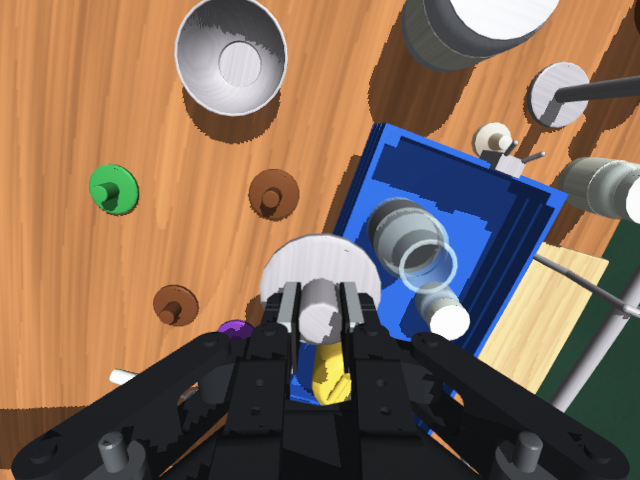

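Rim ellipse at (400–457, 239–294), centre about (428,266); the lid hangs level at x 260–380, centred on 320, with its far edge at y 235.

```bash
python3 - <<'E'
from h import *
s=env.state();e=np.array(s["eef_pos"]);R=Ro.from_rotvec(s["tcp_rot"]).as_matrix()
m=onz("wrist",(428,266.5),170,s);print("mouth",m,R.T@(m-e))
im=cv2.cvtColor(cv2.imread("pics/w8.png"),cv2.COLOR_BGR2RGB)
hsv=cv2.cvtColor(im,cv2.COLOR_RGB2HSV);k=(hsv[...,1]<40)&(hsv[...,2]>80)
z=e[2]-6
pts=[]
for y in range(232,290,3):
    xs=np.where(k[y,250:390])[0]
    if len(xs): pts+= [(250+xs[0],y),(250+xs[-1],y)]
P=np.array([(R.T@(onz("wrist",p,z,s)-e))[:2] for p in pts])
A=np.c_[2*P,np.ones(len(P))];c=np.linalg.lstsq(A,(P**2).sum(1),rcond=None)[0];print("lid fit",c[:2],"r",np.sqrt(c[2]+c[:2]@c[:2]),"resid",np.abs(np.hypot(*(P-c[:2]).T)-np.sqrt(c[2]+c[:2]@c[:2])).max())
# rim fit
b=cv2.imread("pics/s8.png");cv2.imwrite("pics/s8c.png",cv2.resize(b[215:305,260:380],(800,600),interpolation=cv2.INTER_CUBIC))
E
```

```text
mouth [656.64967526 200.04250404 170.        ] [-20.0181663   81.21721347  88.69544076]
lid fit [11.19683952  5.26401257] r 28.777726570602184 resid 7.378196047227597
```

View pics/s8c.png

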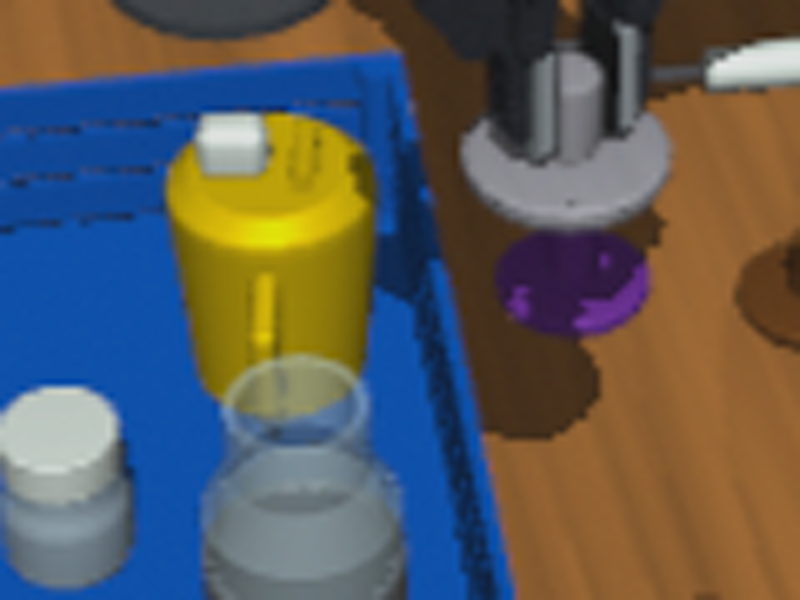

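The crop shows the lid level and the mouth open and unmoved. I've now viewed 13 pictures, which is over the limit of 10, so the rest is numeric only.

```bash
python3 - <<'E'
from h import *
s=env.state();e=np.array(s["eef_pos"]);R=Ro.from_rotvec(s["tcp_rot"]).as_matrix()
z=e[2]-6
for p in((260,283),(380,283),(320,235)): print(p,(R.T@(onz("wrist",p,z,s)-e)).round(1))
C=lambda x,y:(260+x/6.667,215+y/6.667)
print("scene lid top",R.T@(onz("scene",C(567,165),z)-e),"scene mouth",onz("scene",C(297,395),170), R.T@(onz("scene",C(297,395),170)-e))
# top view: lid & rim
p=proj("top",(656,199.5,170));print(p,proj("top",e-[0,0,6]))
im=cv2.imread("pics/t8.png");hsv=cv2.cvtColor(im,cv2.COLOR_BGR2HSV)
x,y=proj("top",e-[0,0,6]).astype(int);print((hsv[y-20:y+21:4,x-20:x+21:4,1]))
E
```

```text
(260, 283) [  5.7 -27.2   6. ]
(380, 283) [ 5.8 30.3  6. ]
(320, 235) [29.8  1.5  6. ]
scene lid top [9.81323215 5.77285295 5.99339863] scene mouth [654.55366683 198.0716623  170.        ] [-21.36966371  78.67734825  88.69824994]
[243.15304758 174.75561248] [236.46555937 202.53507527]
[[122 124 102 107  98 116 120 125 111  29  27]
 [123 117 139 112 140 122 122 122 120  14  27]
 [122 117  99 131  31  67 123 124 127 116  33]
 [114 121  49  22  27  75 122 121 125 113  24]
 [ 41  36  48  48  38  66 118 120 125 114 131]
 [ 32  61  53  85  57  41 120 118 121 133 199]
 [203 185  28  11  82  53 123 119 119 109 185]
 [110  76   6  60  27  65 119 118 116 105 163]
 [132 134 131   9  30  28  98 123 122 122 163]
 [131 129 131 115  35  28  30 123 122 126 121]
 [135 135 133 107  74  71 110 120 118 122 146]]
```

```bash
python3 -m crank '[[[-0.08,0.33,0],[0,0,0],-1],[[-0.15,0.6,0],[0,0,0],-1],[[-0.18,0.7,0],[0,0,0],-1],[[-0.15,0.6,0],[0,0,0],-1],[[-0.08,0.3,0],[0,0,0],-1],[[-0.04,0.1,0],[0,0,0],-1],[[0,0,0],[0,0,0],-1],[[0,0,0.3],[0,0,0],-1],[[0,0,0.5],[0,0,0],-1],[[0,0,0.5],[0,0,0],-1],[[0,0,0.3],[0,0,0],-1],[[0,0,0],[0,0,0],-1]]' && python3 - <<'E'
from h import *
s,w=cam("wrist");save("w9",w);_,im=cam("scene");save("s9",im);e=np.array(s["eef_pos"]);R=Ro.from_rotvec(s["tcp_rot"]).as_matrix();print(e,(np.degrees(np.arccos(-R[2,2]))).round(2))
th=np.linspace(0,2*np.pi,73)
ring=lambda c,r,z:np.array([proj("scene",(c[0]+r*np.cos(t),c[1]+r*np.sin(t),z)) for t in th])
b=ring(e,30,e[2]-14);print("pred lid bottom: x",b[:,0].min(),b[:,0].max(),"ymax",b[:,1].max())
r=ring((655.5,199.5),22,170);print("pred rim x",r[:,0].min(),r[:,0].max(),"y",r[:,1].min(),r[:,1].max())
x=int(e[0]*0+b[:,0].mean());hsv=cv2.cvtColor(im,cv2.COLOR_RGB2HSV)
for y in range(240,292): print(y,*[tuple(int(v) for v in im[y,xx]) for xx in (x-8,x,x+8)])
E
```

```text
t: 24.1
eef_pos: [654.2, 199.2, 209.3]
tcp_rot: [-1.906, -2.494, 0.004]
ft_force: [0.8, 0.2, -1.4]
width: 0.204
gripper_force: 58.8
[654.15054364 199.16024776 209.29444471] 0.18
pred lid bottom: x 288.88381566596655 319.7875278342323 ymax 275.7237819455668
pred rim x 293.0492446555005 315.34597862574026 y 267.2740597708796 282.60239721592603
240 (36, 38, 42) (73, 65, 17) (36, 39, 43)
241 (26, 28, 30) (67, 59, 11) (35, 38, 42)
242 (28, 30, 34) (72, 63, 12) (37, 39, 44)
243 (35, 37, 41) (81, 70, 10) (37, 39, 43)
244 (36, 38, 42) (80, 69, 10) (35, 38, 43)
245 (36, 38, 43) (79, 69, 10) (71, 76, 79)
246 (35, 38, 42) (81, 71, 10) (97, 103, 107)
247 (37, 40, 45) (89, 78, 10) (101, 106, 111)
248 (37, 39, 44) (100, 89, 27) (104, 109, 113)
249 (36, 39, 43) (133, 131, 133) (102, 107, 112)
250 (33, 36, 40) (140, 139, 146) (102, 108, 112)
251 (34, 37, 40) (142, 141, 149) (116, 122, 126)
252 (34, 36, 39) (143, 143, 150) (117, 124, 129)
253 (36, 38, 43) (144, 145, 152) (118, 124, 128)
254 (36, 39, 44) (150, 150, 157) (118, 125, 129)
255 (37, 38, 43) (133, 133, 140) (118, 125, 129)
256 (42, 43, 49) 
[... 1074 characters left out ...]
278 (69, 87, 105) (80, 98, 114) (85, 103, 117)
279 (88, 105, 119) (61, 77, 97) (103, 121, 133)
280 (103, 119, 132) (59, 76, 94) (99, 115, 125)
281 (97, 113, 125) (57, 74, 92) (83, 98, 108)
282 (79, 93, 104) (129, 149, 161) (79, 93, 103)
283 (75, 89, 99) (126, 146, 157) (101, 117, 128)
284 (91, 105, 115) (123, 144, 155) (108, 125, 138)
285 (102, 117, 128) (123, 144, 155) (109, 126, 139)
286 (102, 118, 129) (125, 144, 155) (109, 126, 139)
287 (103, 119, 128) (131, 147, 153) (111, 127, 136)
288 (102, 119, 133) (130, 144, 150) (114, 129, 134)
289 (108, 124, 131) (108, 120, 126) (105, 118, 122)
290 (117, 132, 137) (106, 118, 123) (116, 129, 134)
291 (114, 128, 132) (104, 116, 121) (119, 134, 138)
```

Predicted and seen edges agree: lid underside at row 275, rim front at row 282. Final 15 mm down.

```bash
python3 -m crank '[[[0,0.03,0.2],[0,0,0],-1],[[0,0,0.2],[0,0,0],-1],[[0,0,0.1],[0,0,0],-1],[[0,0,0],[0,0,0],-1],[[0,0,0],[0,0,0],-1],[[0,0,0],[0,0,0],-1]]' && python3 - <<'E'
from h import *
_,im=cam("scene");s=env.state();e=np.array(s["eef_pos"]);print(e)
th=np.linspace(0,6.283,73)
for n,c,r,z in(("lid",e,30,e[2]-14),("rim",(655.5,199.5),22,170)):
    q=np.array([proj("scene",(c[0]+r*np.cos(t),c[1]+r*np.sin(t),z)) for t in th]);print(n,q.min(0),q.max(0))
_,t=cam("top")
for y in range(270,290): print(y,*[tuple(int(v) for v in im[y,x]) for x in (297,304,311)])
print("row271",[int(v) for v in cv2.cvtColor(im,cv2.COLOR_RGB2HSV)[271,284:326,1]])
print("row286",[int(v) for v in cv2.cvtColor(im,cv2.COLOR_RGB2HSV)[286,284:326,1]])
# stopper still on hook: white pixels near hook in scene
a=im[125:180,285:330].astype(int);print("white",((a.min(2)>150)&(np.ptp(a,axis=2)<25)).sum())
E
```

```text
t: 24.95
eef_pos: [656.2, 199.6, 196.5]
tcp_rot: [1.907, 2.496, 0.001]
ft_force: [0.1, -0.3, -1.1]
width: 0.21
gripper_force: 58.8
[656.18071559 199.5809781  196.53811052]
lid [288.27615336 260.02972382] [318.93793014 280.89405456]
rim [293.0492885  267.27401814] [315.34599196 282.6024106 ]
270 (98, 99, 104) (114, 114, 120) (141, 141, 149)
271 (139, 139, 145) (141, 141, 147) (142, 142, 149)
272 (145, 145, 152) (147, 146, 153) (143, 144, 150)
273 (145, 144, 151) (147, 146, 153) (145, 145, 151)
274 (145, 146, 153) (147, 147, 155) (147, 146, 153)
275 (147, 146, 153) (147, 148, 154) (150, 150, 157)
276 (149, 148, 156) (147, 148, 154) (158, 157, 165)
277 (157, 158, 164) (161, 162, 170) (125, 125, 132)
278 (128, 129, 135) (178, 178, 187) (96, 100, 107)
279 (112, 113, 119) (127, 127, 133) (93, 108, 121)
280 (104, 117, 127) (93, 97, 105) (98, 115, 125)
281 (98, 113, 124) (64, 77, 95) (87, 102, 112)
282 (81, 94, 104) (129, 149, 161) (89, 104, 114)
283 (81, 95, 105) (126, 146, 157) (114, 132, 144)
284 (104, 121, 132) (124, 144, 156) (114, 131, 144)
285 (108, 124, 136) (124, 144, 156) (114, 131, 145)
286 (108, 124, 135) (126, 145, 155) (114, 131, 144)
287 (108, 125, 136) (129, 145, 151) (117, 133, 140)
288 (110, 126, 135) (114, 127, 133) (117, 131, 136)
289 (113, 126, 132) (107, 119, 124) (99, 111, 115)
row271 [209, 209, 203, 203, 28, 11, 12, 14, 14, 12, 14, 14, 12, 11, 11, 11, 11, 14, 12, 14, 10, 12, 12, 12, 10, 12, 14, 12, 12, 13, 13, 12, 12, 12, 117, 208, 227, 232, 234, 230, 221, 203]
row286 [234, 234, 233, 233, 230, 233, 234, 202, 134, 84, 64, 54, 51, 51, 54, 54, 53, 52, 53, 51, 48, 46, 48, 48, 47, 48, 50, 53, 55, 56, 56, 57, 67, 111, 116, 173, 234, 233, 236, 233, 232, 233]
white 0
```

Underside at about 182.5. The scene columns suggest the lid sits 1–2 mm too far along the tool's y. Nudging it and lowering 2 mm, then checking the stopper from the top view, since the arm hides it in the scene view.

```bash
python3 -m crank '[[[0,-0.05,0.04],[0,0,0],-1],[[0,0,0.03],[0,0,0],-1],[[0,0,0],[0,0,0],-1],[[0,0,0],[0,0,0],-1],[[0,0,0],[0,0,0],-1]]' && python3 - <<'E'
from h import *
_,im=cam("scene");_,t=cam("top")
p=proj("top",(574,-275,150));a=t[int(p[1])-14:int(p[1])+15,int(p[0])-14:int(p[0])+15].astype(int)
w=(a.min(2)>130)&(np.ptp(a,axis=2)<30);print("stopper px",p,w.sum(),np.argwhere(w).mean(0) if w.any() else 0)
print("scene at stopper (308,168)",im[168,308],proj("scene",(574,-275,140)))
t8=cv2.imread("pics/t8.png")[...,::-1];b=t8[int(p[1])-14:int(p[1])+15,int(p[0])-14:int(p[0])+15].astype(int);print("change since t8",np.abs(a-b).mean())
sat=cv2.cvtColor(im,cv2.COLOR_RGB2HSV)[...,1]
s8=cv2.cvtColor(cv2.imread("pics/s8.png"),cv2.COLOR_BGR2HSV)[...,1]
print([int(v) for v in sat[273,285:323]]);print([int(v) for v in sat[288,285:323]]);print([int(v) for v in s8[288,285:323]])
E
```

```text
t: 25.68
eef_pos: [654.6, 199.1, 194.2]
tcp_rot: [1.908, 2.496, 0.0]
ft_force: [0.0, 1.0, -1.1]
width: 0.209
gripper_force: 58.8
stopper px [452.19370985 218.06813223] 302 [17.38741722 11.37417219]
scene at stopper (308,168) [51 30 26] [304.66109784 163.94808185]
change since t8 1.2116527942925088
[209, 209, 203, 212, 69, 17, 12, 12, 14, 14, 12, 14, 12, 13, 14, 12, 15, 10, 12, 13, 13, 13, 12, 12, 15, 13, 12, 14, 15, 13, 12, 13, 13, 86, 206, 233, 232, 236]
[234, 233, 234, 236, 229, 198, 142, 118, 78, 56, 56, 53, 46, 41, 36, 37, 36, 37, 36, 36, 36, 36, 33, 34, 38, 39, 37, 38, 39, 45, 53, 56, 66, 112, 121, 181, 234, 233]
[236, 235, 233, 234, 234, 199, 142, 118, 88, 74, 75, 60, 47, 42, 39, 36, 37, 35, 33, 35, 38, 36, 35, 33, 38, 38, 38, 39, 40, 44, 66, 73, 91, 119, 122, 181, 231, 231]
```

```bash
python3 -c "
from bench import env
print(env.finish_job())"
```

```text
the job is handed in; nothing more can be done
None
```

The job is handed in: the stopper hangs by its eye on the hook arm and the steel lid is held level about 1 cm above the open bottle mouth, centred to roughly 1–2 mm by my measurements, but I viewed 13 pictures against the limit of 10.

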